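# Re-tension a quick-release hold-down clamp

## Task

The red-levered clamp holding the grey-blue moulded cover is set too slack. Flip its red cam lever right over to the open side, turn its red wing nut clockwise until the white-tipped wing points at the yellow mark on the dial, then flip the lever back over and press it fully closed, down to its stop. Let go at the end, and do not touch the blue-levered clamp.

Things in the scene. Friction and masses are not known exactly. Their poses are not given: they have to be found in the camera images.
- red_clamp: Bench clamp, base 200x70 mm; yaw varies. Origin: centre of underside; x from nut end to lever end, z up. Grey-blue cover 70x100 mm (top z 35 mm) under an aluminium strap (36 mm wide, top z 46). Nut axis vertical at x -65, y 0, on a dark 84 mm dial (top z 49, rising 5 mm as the lever opens) with a yellow mark on its +x side. Lever pin along x, at x 65, y 0, z 60 mm.
- red_lever (a joint): Red cam lever, rad: 0 closed, 2.3 open (stops). On its end a red barrel, 20 mm dia, 24 mm long along clamp x, 75 mm from the pin; arm 12 mm wide. With a = value + 0.262 the barrel's centre is at clamp x 65, y -75 cos a, z 60 + 75 sin a mm: closed it lies to -y, 15 deg above level, and flips over the top to +y. Starts closed; needs about 3 N at the barrel; stays where left.
- red_nut (a joint): Red wing nut, rad, grows clockwise seen from above, range 0 to 2.6. At 0 its white-tipped wing points to the clamp's +y; at 1.57 to +x, at the yellow mark. Starts at 0.2 to 0.7. Wing bar 54 mm long, 12 mm thick, z 55 to 85 mm (60 to 90 with the lever open), centred on the nut axis. Turns with 0.06 N m and stays where left.
- blue_clamp: A clamp of the same build, size, origin and axes with a blue lever (closed) and blue nut, holding a wood block. Not to be touched.

How it is judged:
On the way, in this order (a step that is already met when the one before it is completed fails the run):
1. the red lever is flipped over to the open side (past 1.7 rad) (value of joint red_lever above 1.7 rad), for 0.2 s.
2. with the lever open (past 1.5 rad), the red nut points at the yellow mark (1.57 rad within 0.22) (value of joint red_lever above 1.5 rad and value of joint red_nut between 1.35 and 1.79 rad), for 0.2 s.
At the end, for the whole second after the job is handed in: The red lever is fully closed (within 0.18 rad of its stop) and at rest, and the red nut's white-tipped wing points at the yellow mark (1.57 rad within 0.22 rad, about 12 degrees) (value of joint red_lever below 0.18 rad and value of joint red_nut between 1.35 and 1.79 rad and velocity of joint red_lever between -0.05 and 0.05 rad/s); the robot touches nothing.
It fails at once if the robot touches the blue clamp (more than 1 N) (contact force between any of the arm, the fingers and blue_clamp above 1 N).
It also fails if it takes over 67 s, if anything falls off the work surface, if the arm or the gripper's body presses on something with over 40 N, if the wrist force passes 120 N, or if a joint passes its speed limit or range.

## Robot

A 6-joint arm with a two-finger parallel gripper is mounted at the origin on the work surface. World frame = base frame: x ahead of the robot, y to its left, z up, the work surface at z = 0. Lengths are in m, angles in rad, forces in N, time in s.
With the tool pointing down it reaches from about 0.35 to 0.975 m from the base axis. Payload 4.9 kg.
Tool frame: the origin (TCP) lies midway between the tips of the shut fingers; the grasp point (between the pads) lies 19 mm behind it; z points along the fingers, y is the line along which they close (so a half turn about z gives the same grasp; the last joint's range is limited). The gripper opens to 85 mm and grips with 20 to 120 N. Pads are 22 mm wide; open, the fingers measure 114 mm over their backs; the gripper's body (76 mm by 85 mm) begins 54 mm behind the grasp point. The pads swing forward as they close: fully open they stand 13 mm farther back than shut.
Start: joints at [-1.321, 0.053, 1.613, -0, 1.476, -0.119], TCP at [0.225, -0.583, 0.231] pointing down, gripper open.
Joint ranges: [-3.01, 3.01], [-1.01, 2.22], [0.06, 2.58], [-1.02, 4.17], [0.09, 2.62], [-3.14, 3.14]. Speed limits (rad/s): [2.57, 2.57, 3.14, 3.14, 3.14, 3.14].

## Interface

Orientations are given as a unit quaternion [w, x, y, z].
In Python, from plant import state, grab_frame, camera_info, job_done, spot_in, masks_of, pinpoint gives the robot as it stands.
- The arm moves only by the shell command python3 -m handwheel 'ROWS' [OPENING]. ROWS is JSON, a list that holds one entry, the list of rows, each a list of 6 numbers: the shift along the world's x, y, z in m, then the turn, a rotation vector about the world's x, y, z in degrees. In form: [[[tx, ty, tz, ax, ay, az], ...]]. A call has 1 to 20 rows; each row shifts and turns the commanded pose from where the row before left it; what a row does not reach is not made up. A row lasts 1/12 s, in which the tool goes at most 41.7 mm and 7.16 degrees, less where a joint would pass 70% of its speed; a pose out of reach is approached as far as the arm can. A call is refused whole if a number of a shift passes 0.0417 or a number of a turn 7.16, either way. A call with a gripper value outside its range is refused whole. OPENING is the opening, from 0 (shut) to 1 (fully open), set as the call begins (- or left out, the last holds). The fingers move at their own pace and stop on an object; the grip force is fixed at half the most. Time passes only in rows, so rows that do not move let the fingers close. It gives the time, the measured TCP pose, the force, the opening and the grip force at its end, in the units of the state.
- state(): the state, without advancing time (a new reading comes with each control period).
- grab_frame(name): name is "scene" or "side" or "wrist"; returns (picture, depth): 420x560x3 uint8, blue, green, red; 420x560 float32, m along the optical axis (not along the pixel's ray), 0 where there is no reading.
- camera_info(name): a dict with "fx", "fy", "cx", "cy" (pixels), "T" (4x4, takes a point from camera to world coordinates). Camera axes: x right, y up, looking along -z (the intrinsics and any distortion apply to the point x, -y, -z); pixel columns grow to the right and rows downward; lengths in m; the calibration is good to about 2 mm. The wrist camera is an equidistant fisheye: a pixel r from the principal point sees the ray r / f radians off the axis. A picture is of the moment at which its call begins: read the wrist's pose just before it. camera_info takes no time and is no camera call; for the wrist camera it gives the pose at the moment of the call.
- job_done(): hands the job in; it is judged then, once.
Trained networks look in the newest picture that a camera, given by its name, has taken for a name from the list of things; names that differ only in an ending like _2 or _b are one class to them, and where a whole thing is asked for, a point or a joint stands for the part that bears it (a point fixed in the world has none). Each returns a list of dicts, best first, with "conf" (0 to 1); they miss things now and then, are a little off and sometimes report something else, mostly with a low value. They report only what shows in the picture. A call takes as long as a camera call.
- spot_in(camera, thing): "box" ([left, top, width, height] in pixels, round what is visible of it).
- masks_of(camera, thing): "region" (420x560 bool, what is visible of it) and "box" ([left, top, width, height] in pixels, round what is visible of it).
- pinpoint(camera, thing): "position" ([column, row] in pixels: a listed point, or the origin of a listed thing).
The state is a dict: "time": time; "joint_pos": joint angles; "joint_vel": joint speeds; "joint_efforts": joint torques, N m; "tool_pos": TCP position; "tool_rot": TCP orientation; "contact_force": force on the tool from outside, world axes, zero at the start; "ft_torque": the same for the moment, N m; "gripper_width": opening from 0.0 (shut) to 1.0 (fully open); "grasp_force": force on a finger pad.
Only numpy, scipy, OpenCV 4.12 (cv2) and the standard library are available. Lean on these libraries where they do the work, as an engineer would, in place of code of your own. Each camera call takes 0.05 s, during which the arm holds its last target. There are 200 camera calls.

## Working session

There is one attempt and no reset: what is moved stays moved. The work goes in short steps, Python scripts to look and compute and a shell command to move; the robot and the scene stay as the last step left them, time stands still between calls to the robot, and variables do not carry over. Pictures are saved under pics/ and viewed, at most 10 in all, crops included, and the job is handed in when it is done.

```bash
mkdir -p pics
cat > h.py <<'E'
import numpy as np, cv2
from plant import *
def world(cam,info,depth,mask):
    r,c=np.nonzero(mask&(depth>0)); d=depth[r,c]
    P=np.c_[(c-info['cx'])/info['fx']*d,-(r-info['cy'])/info['fy']*d,-d,np.ones(len(d))]
    return (P@np.array(info['T']).T)[:,:3]
E
python3 - <<'E'
from h import *
for cam in ('scene','side'):
    im,d=grab_frame(cam); info=camera_info(cam); print(cam,{k:np.round(v,3).tolist() if k=='T' else v for k,v in info.items()})
    for t in ('red_clamp','red_lever','red_nut','blue_clamp'):
        m=masks_of(cam,t); 
        for q in m[:2]:
            P=world(cam,info,d,q['region']); print(t,q['conf'],q['box'],np.median(P,0).round(3),P.min(0).round(3),P.max(0).round(3))
        print(' pp',[(q['conf'],q['position']) for q in pinpoint(cam,t)[:2]])
    cv2.imwrite(f'pics/{cam}1.png',im)
    np.savez(cam+'1.npz',im=im,d=d)
print(state())
E
```

```text
scene {'fx': 495.0998223448101, 'fy': 495.0998223448101, 'cx': 275.1418682470155, 'cy': 212.04479886436386, 'T': [[0.481, -0.664, 0.573, 0.979], [0.876, 0.367, -0.312, -0.248], [-0.003, 0.652, 0.758, 0.661], [0.0, 0.0, 0.0, 1.0]]}
red_clamp 0.93 [321.8, 145.3, 100.7, 103.8] [0.551 0.167 0.044] [ 0.395  0.102 -0.002] [0.643 0.255 0.093]
 pp [(0.63, [364.3, 205.7])]Traceback (most recent call last):
  File "<stdin>", line 8, in <module>
ValueError: it knows: blue_clamp, red_clamp
```

```bash
cat >> h.py <<'E'
def red(im):
    h=cv2.cvtColor(im,cv2.COLOR_BGR2HSV); return ((h[...,0]<8)|(h[...,0]>172))&(h[...,1]>140)&(h[...,2]>60)
E
python3 - <<'E'
from h import *
for cam in ('scene','side'):
    im,d=grab_frame(cam); info=camera_info(cam)
    cv2.imwrite(f'pics/{cam}1.png',im); np.savez(cam+'1.npz',im=im,d=d)
    print(cam,info['fx'],np.round(info['T'],2).tolist())
    for t in ('red_clamp','blue_clamp'):
        for q in masks_of(cam,t)[:2]:
            P=world(cam,info,d,q['region']); print(t,q['conf'],q['box'],np.median(P,0).round(3),P.min(0).round(3),P.max(0).round(3))
            n,l,st,ce=cv2.connectedComponentsWithStats((q['region']&red(im)).astype(np.uint8))
            for i in range(1,n):
                if st[i,4]>15 and t[0]=='r':
                    R=world(cam,info,d,l==i); print('  red',st[i],np.median(R,0).round(3),R.min(0).round(3),R.max(0).round(3))
        print(' pp',[(q['conf'],q['position']) for q in pinpoint(cam,t)[:2]])
print(state())
E
python3 -c "
import cv2
for c in ('scene','side'):
    i=cv2.imread(f'pics/{c}1.png'); cv2.imwrite(f'pics/{c}1b.png',cv2.resize(i,(800,600),interpolation=cv2.INTER_CUBIC))"
```

```text
scene 495.0998223448101 [[0.48, -0.66, 0.57, 0.98], [0.88, 0.37, -0.31, -0.25], [-0.0, 0.65, 0.76, 0.66], [0.0, 0.0, 0.0, 1.0]]
red_clamp 0.78 [318.9, 145.1, 99.6, 102.8] [0.55  0.166 0.044] [ 0.39   0.102 -0.004] [0.643 0.256 0.092]
  red [333 145  26  17 336] [0.477 0.164 0.076] [0.39  0.147 0.   ] [0.487 0.206 0.087]
  red [358 199  42  23 403] [0.611 0.119 0.08 ] [0.561 0.102 0.031] [0.624 0.176 0.092]
red_clamp 0.46 [357.5, 195.4, 52.7, 25.1] [0.612 0.149 0.073] [0.562 0.102 0.033] [0.624 0.194 0.092]
  red [358 199  42  23 389] [0.612 0.118 0.08 ] [0.562 0.102 0.033] [0.624 0.176 0.092]
 pp [(0.85, [364.9, 204.0])]
blue_clamp 0.83 [135.3, 218.0, 96.6, 132.8] [ 0.577 -0.165  0.045] [ 0.457 -0.256 -0.002] [ 0.662 -0.101  0.09 ]
blue_clamp 0.33 [356.7, 194.0, 52.4, 28.4] [0.612 0.147 0.073] [0.569 0.102 0.027] [0.624 0.218 0.092]
 pp []
side 468.8224869713767 [[-0.81, 0.39, -0.43, 0.24], [-0.58, -0.56, 0.59, 0.38], [-0.01, 0.73, 0.69, 0.55], [0.0, 0.0, 0.0, 1.0]]
red_clamp 0.56 [112.8, 241.4, 151.8, 157.1] [0.525 0.187 0.046] [ 0.435  0.077 -0.003] [0.681 0.23  0.094]
  red [138 2
[... 357 characters left out ...]
nt_pos': array([-1.32099897e+00,  5.26740976e-02,  1.61286313e+00, -1.95600460e-05,
        1.47598822e+00, -1.18979145e-01]), 'joint_vel': array([-0.00048331,  0.00050622,  0.00038099,  0.00039844, -0.00064571,
        0.00136506]), 'joint_efforts': array([-8.77243656e-04, -3.93553841e+01, -3.70371473e+01, -1.11733402e-04,
        4.63979541e-04,  6.73090511e-06]), 'tool_pos': array([ 0.22530393, -0.58297765,  0.2313417 ]), 'tool_rot': array([ 3.41641628e-05,  9.83048425e-01,  1.83346099e-01, -7.51915756e-06]), 'contact_force': array([ 0.90711254, -0.38845985, -0.3424974 ]), 'ft_torque': array([-0.0291016 ,  0.01894574,  0.05169375]), 'grasp_force': 0.0, 'gripper_width': 1.0026274466358032}
```

View pics/scene1b.png

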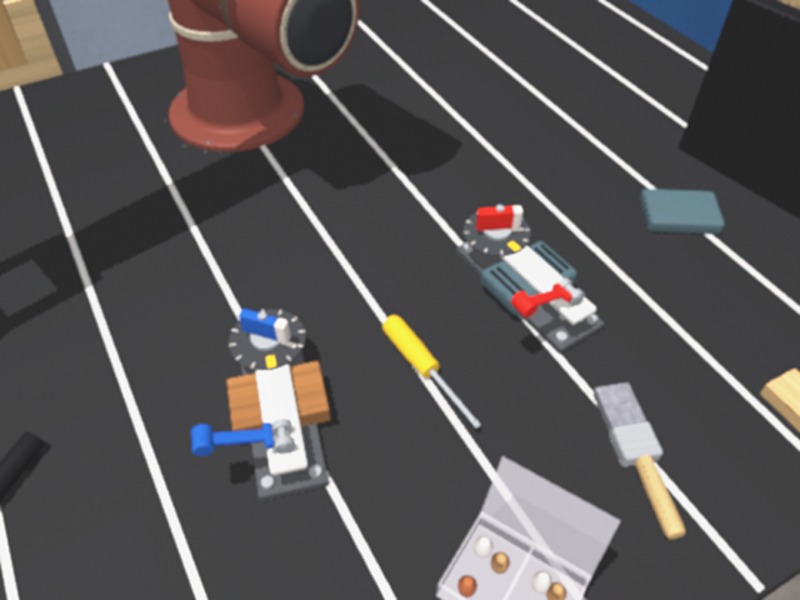

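View pics/side1b.png

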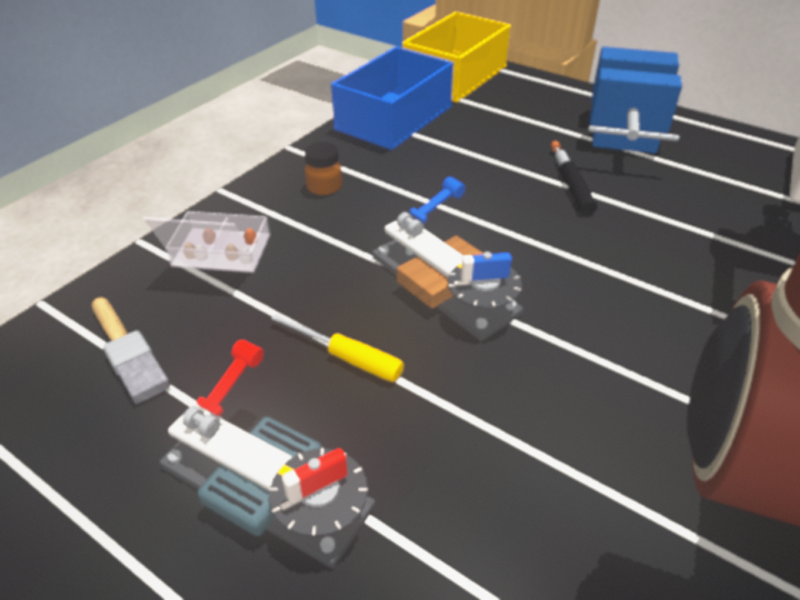

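Run:
```python
from h import *
A=[]
for cam in ('scene','side'):
    z=np.load(cam+'1.npz'); info=camera_info(cam)
    P=world(cam,info,z['d'],np.ones((420,560),bool)); 
    r,c=np.nonzero(z['d']>0); col=z['im'][r,c]; rd=red(z['im'])[r,c]
    k=(P[:,0]>.38)&(P[:,0]<.68)&(P[:,1]>.06)&(P[:,1]<.26)&(P[:,2]>.02)
    P,col,rd=P[k],col[k],rd[k]; hsv=cv2.cvtColor(col[None],cv2.COLOR_BGR2HSV)[0]
    W=P[(P[:,2]>.078)&(P[:,0]<.53)&(P[:,2]<.09)]; rect=cv2.minAreaRect(W[:,:2].astype(np.float32)*1000)
    Wr=P[(P[:,2]>.078)&(P[:,0]<.53)&rd]; wh=P[(P[:,2]>.06)&(P[:,0]<.53)&(hsv[:,1]<60)&(hsv[:,2]>120)]
    print(cam,'wing',rect,'z',np.percentile(W[:,2],[50,95]),'red med',np.median(Wr,0).round(4),'white',np.median(wh,0).round(4),len(wh))
    D=P[(abs(P[:,2]-.049)<.004)&(hsv[:,2]<110)&(P[:,0]<.54)]
    (dc,dr)=cv2.minEnclosingCircle(D[:,:2].astype(np.float32)*1000); print(' dial',dc,dr,len(D))
    ye=P[(abs(hsv[:,0]-27)<8)&(hsv[:,1]>150)&(hsv[:,2]>120)]; print(' yellow',np.median(ye,0).round(4) if len(ye) else 0)
    L=P[rd&(P[:,0]>.55)&(P[:,2]>.045)]
    B=L[(L[:,2]>.083)]; print(' barrel top',B.mean(0).round(4),B.min(0).round(4),B.max(0).round(4))
    S=P[(abs(P[:,2]-.046)<.004)&(hsv[:,2]>130)&(hsv[:,1]<60)&(P[:,0]>.5)]; print(' strap',cv2.minAreaRect(S[:,:2].astype(np.float32)*1000))
    A.append(P)
```

```text
scene wing ((476.79205322265625, 172.58740234375), (53.10702133178711, 13.588761329650879), 66.93560028076172) z [0.08370085 0.08703446] red med [0.4755 0.164  0.0834] white [0.4883 0.1905 0.0809] 101
 dial (476.4388732910156, 173.02447509765625) 41.95836639404297 452
 yellow [0.5064 0.1771 0.0486]
 barrel top [0.613  0.1105 0.0882] [0.5988 0.1019 0.0831] [0.6242 0.1222 0.0921]
 strap ((569.873291015625, 181.6779022216797), (133.40411376953125, 43.53832244873047), 4.286989212036133)
side wing ((476.1246337890625, 172.52877807617188), (54.17029571533203, 13.19261360168457), 66.46472930908203) z [0.08449585 0.08796953] red med [0.4711 0.1656 0.0842] white [0.4805 0.1932 0.0832] 245
 dial (476.415771484375, 171.89585876464844) 42.459529876708984 200
 yellow [0.5119 0.1747 0.0502]
 barrel top [0.6096 0.1134 0.0886] [0.5983 0.102  0.083 ] [0.6236 0.1213 0.0936]
 strap ((567.792236328125, 171.40774536132812), (136.6903076171875, 60.460472106933594), 1.2604893445968628)
```

The scene picture shows the red clamp's nut at about (497,225), the barrel at (523,303) and the pin at (570,293). The blue clamp is well off to the left. My fit puts the nut axis at (0.4765, 0.1726), yaw about 4.9°, the pin at (0.606, 0.184), the barrel at (0.611, 0.112) and the nut at about 0.49 rad. Next I move above the barrel.

```bash
python3 -m handwheel '[[[0.0193,0.0347,0,0,0,3.69],[0.0193,0.0347,0,0,0,3.69],[0.0193,0.0347,0,0,0,3.69],[0.0193,0.0347,0,0,0,3.69],[0.0193,0.0347,0,0,0,3.69],[0.0193,0.0347,0,0,0,3.69],[0.0193,0.0347,0,0,0,3.69],[0.0193,0.0347,0,0,0,3.69],[0.0193,0.0347,0,0,0,3.69],[0.0193,0.0347,0,0,0,3.69],[0.0193,0.0347,0,0,0,3.69],[0.0193,0.0347,0,0,0,3.69],[0.0193,0.0347,0,0,0,3.69],[0.0193,0.0347,0,0,0,3.69],[0.0193,0.0347,0,0,0,3.69],[0.0193,0.0347,0,0,0,3.69],[0.0193,0.0347,0,0,0,3.69],[0.0193,0.0347,0,0,0,3.69],[0.0193,0.0347,0,0,0,3.69],[0.0193,0.0347,0,0,0,3.69]]]' 1; python3 -m handwheel '[[[0,0,0,0,0,0],[0,0,0,0,0,0]]]'
python3 - <<'E'
from h import *
from scipy.spatial.transform import Rotation as R
s=state(); w,x,y,z=s['tool_rot']; print(R.from_quat([x,y,z,w]).as_matrix().round(3), s['joint_pos'].round(2))
im,d=grab_frame('wrist'); cv2.imwrite('pics/w1.png',im)
E
```

```text
time: 2.37
tool_pos: [0.612, 0.1131, 0.2314]
tool_rot: [0.0, 0.675, 0.738, 0.0]
contact_force: [0.2, -1.1, -0.2]
gripper_width: 0.997
grasp_force: 0.0
time: 2.53
tool_pos: [0.6116, 0.1128, 0.2308]
tool_rot: [-0.0, 0.675, 0.738, -0.0]
contact_force: [-0.4, -0.2, 0.4]
gripper_width: 0.999
grasp_force: 0.0
[[-0.089  0.996 -0.001]
 [ 0.996  0.089 -0.   ]
 [-0.    -0.001 -1.   ]] [ 0.06  0.05  1.62 -0.    1.48 -0.03]
```

View pics/w1.png

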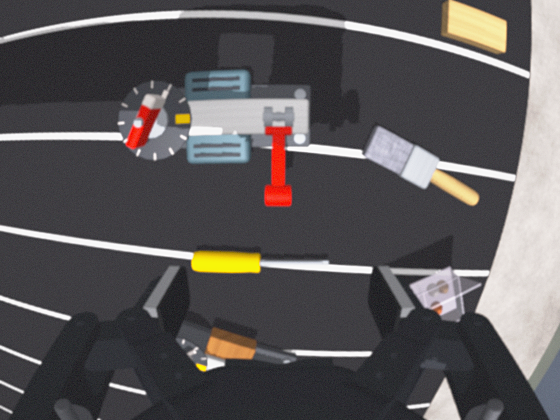

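The wrist view shows the barrel at about (278,197), centred between the fingers in the closing direction. I descend and grip.

```bash
python3 -m handwheel '[[[0,-0.001,-0.034,0,0,0],[0,0,-0.034,0,0,0],[0,0,-0.034,0,0,0],[0,0,-0.034,0,0,0],[0,0,-0.02,0,0,0],[0,0,-0.014,0,0,0],[0,0,0,0,0,0]]]' 1; python3 -m handwheel '[[[0,0,0,0,0,0],[0,0,0,0,0,0],[0,0,0,0,0,0],[0,0,0,0,0,0],[0,0,0,0,0,0],[0,0,0,0,0,0],[0,0,0,0,0,0],[0,0,0,0,0,0],[0,0,0,0,0,0],[0,0,0,0,0,0]]]' 0
python3 - <<'E'
import numpy as np
a=np.linspace(.262,2.562,21)
y=-75*np.cos(a);z=75*np.sin(a)
th=np.deg2rad(4.9)
for dy,dz in zip(np.diff(y),np.diff(z)): print(f'[{-np.sin(th)*dy/1000:.4f},{np.cos(th)*dy/1000:.4f},{dz/1000:.4f},0,0,0]',end=',')
E
```

```text
time: 3.17
tool_pos: [0.6085, 0.1086, 0.0577]
tool_rot: [-0.002, 0.677, 0.736, -0.002]
contact_force: [-0.8, 0.1, -1.1]
gripper_width: 1.004
grasp_force: 0.0
time: 4.0
tool_pos: [0.6113, 0.1098, 0.0624]
tool_rot: [0.0, 0.676, 0.737, -0.0]
contact_force: [-5.2, -1.7, 6.5]
gripper_width: 0.269
grasp_force: 59.8
[-0.0002,0.0027,0.0082,0,0,0],[-0.0003,0.0036,0.0078,0,0,0],[-0.0004,0.0045,0.0074,0,0,0],[-0.0005,0.0053,0.0068,0,0,0],[-0.0005,0.0060,0.0061,0,0,0],[-0.0006,0.0067,0.0054,0,0,0],[-0.0006,0.0073,0.0046,0,0,0],[-0.0007,0.0077,0.0037,0,0,0],[-0.0007,0.0081,0.0028,0,0,0],[-0.0007,0.0084,0.0019,0,0,0],[-0.0007,0.0085,0.0009,0,0,0],[-0.0007,0.0086,-0.0001,0,0,0],[-0.0007,0.0085,-0.0011,0,0,0],[-0.0007,0.0083,-0.0021,0,0,0],[-0.0007,0.0080,-0.0030,0,0,0],[-0.0007,0.0076,-0.0039,0,0,0],[-0.0006,0.0071,-0.0048,0,0,0],[-0.0006,0.0065,-0.0056,0,0,0],[-0.0005,0.0059,-0.0063,0,0,0],[-0.0004,0.0051,-0.0069,0,0,0],
```

```bash
python3 -m handwheel '[[[-0.0002,0.0027,0.0082,0,0,0],[-0.0003,0.0036,0.0078,0,0,0],[-0.0004,0.0045,0.0074,0,0,0],[-0.0005,0.0053,0.0068,0,0,0],[-0.0005,0.0060,0.0061,0,0,0],[-0.0006,0.0067,0.0054,0,0,0],[0,0,0,0,0,0]]]' 0
```

```text
time: 4.58
tool_pos: [0.6087, 0.1389, 0.1027]
tool_rot: [0.001, 0.676, 0.737, -0.001]
contact_force: [1.4, -2.4, -3.8]
gripper_width: 0.27
grasp_force: 60.4
```

```bash
python3 -m handwheel '[[[-0.0006,0.0073,0.0046,0,0,0],[-0.0007,0.0077,0.0037,0,0,0],[-0.0007,0.0081,0.0028,0,0,0],[-0.0007,0.0084,0.0019,0,0,0],[-0.0007,0.0085,0.0009,0,0,0],[-0.0007,0.0086,-0.0001,0,0,0],[-0.0007,0.0085,-0.0011,0,0,0],[-0.0007,0.0083,-0.0021,0,0,0],[-0.0007,0.0080,-0.0030,0,0,0],[-0.0007,0.0076,-0.0039,0,0,0],[-0.0006,0.0071,-0.0048,0,0,0],[-0.0006,0.0065,-0.0056,0,0,0],[-0.0005,0.0059,-0.0063,0,0,0],[-0.0004,0.0051,-0.0069,0,0,0],[0,0,0,0,0,0],[0,0,0,0,0,0],[0,0,0,0,0,0]]]' 0
```

```text
time: 6.0
tool_pos: [0.5999, 0.2471, 0.086]
tool_rot: [-0.001, 0.675, 0.737, 0.002]
contact_force: [-5.3, 4.9, 7.8]
gripper_width: 0.259
grasp_force: 70.9
```

```bash
python3 -m handwheel '[[[0,0,0,0,0,0],[0,0,0,0,0,0],[0,0,0,0,0,0],[0,0,0,0,0,0],[0,0,0,0,0,0],[0,0,0.01,0,0,0],[0,0,0.03,0,0,0],[0,0,0.03,0,0,0],[0,0,0.03,0,0,0],[-0.02,-0.01,0.01,0,0,-4],[-0.02,-0.0125,0,0,0,-4],[-0.02,-0.0125,0,0,0,-4],[-0.02,-0.0125,0,0,0,-4],[-0.02,-0.0125,0,0,0,-4],[-0.0234,-0.0145,0,0,0,-4],[0,0,0,0,0,-4.2],[0,0,0,0,0,0],[0,0,0,0,0,0]]]' 1
cat > m.py <<'E'
from h import *
import sys
tag=sys.argv[1]
for cam in ('scene','side'):
    im,d=grab_frame(cam); info=camera_info(cam); cv2.imwrite(f'pics/{cam}{tag}.png',im)
    P=world(cam,info,d,np.ones((420,560),bool)); r,c=np.nonzero(d>0); rd=red(im)[r,c]
    hsv=cv2.cvtColor(im,cv2.COLOR_BGR2HSV)[r,c]
    k=(P[:,0]>.38)&(P[:,0]<.68)&(P[:,1]>.06)&(P[:,1]<.29)&(P[:,2]>.05)
    n=k&rd&(np.hypot(P[:,0]-.4765,P[:,1]-.1726)<.035)
    w=k&(np.hypot(P[:,0]-.4765,P[:,1]-.1726)<.035)&(hsv[:,1]<70)&(hsv[:,2]>120)&(P[:,2]>.06)
    L=P[k&rd&(P[:,0]>.55)]
    if n.sum()>20: N=P[n];print(cam,'nut red',n.sum(),N.mean(0).round(4),'dir',np.rad2deg(np.arctan2(*(N[:,:2].mean(0)-[.4765,.1726])[::-1]))+180,'zmax',np.percentile(N[:,2],97))
    if w.sum()>10: W=P[w].mean(0);print('  white',w.sum(),W.round(4),np.rad2deg(np.arctan2(W[1]-.1726,W[0]-.4765)))
    if len(L): print('  lever',L.mean(0).round(3),L.min(0).round(3),L.max(0).round(3))
E
python3 m.py 2
python3 - <<'E'
from h import *
im,d=grab_frame('wrist'); cv2.imwrite('pics/w2.png',im)
E
```

```text
time: 7.5
tool_pos: [0.4767, 0.1699, 0.194]
tool_rot: [0.0, 0.835, 0.551, 0.001]
contact_force: [0.5, -0.6, 0.1]
gripper_width: 0.995
grasp_force: 0.0
scene nut red 340 [0.4764 0.1649 0.0792] dir 89.40888470646317 zmax 0.08976471913740858
  white 125 [0.4858 0.1861 0.0779] 55.4536643862431
  lever [0.604 0.216 0.101] [0.588 0.186 0.069] [0.618 0.242 0.127]
side nut red 645 [0.4703 0.1686 0.0803] dir 32.987579674898456 zmax 0.09028365139187634
  white 2097 [0.4639 0.1922 0.3339] 122.81480250172255
  lever [0.599 0.223 0.11 ] [0.588 0.188 0.068] [0.616 0.243 0.128]
```

View pics/w2.png

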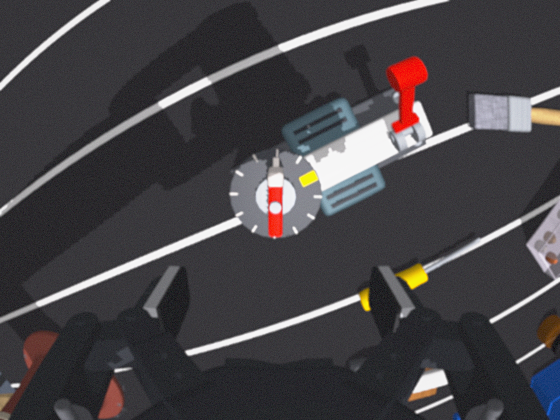

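The wrist view shows the wing vertical in the image at (275,205), square to the closing direction. The lever is over to the open side, barrel at (405,75), about 2.0 rad. I descend and grip the wing.

```bash
python3 -m handwheel '[[[0,0.002,-0.02,0,0,0],[0,0,-0.03,0,0,0],[0,0,-0.03,0,0,0],[0,0,-0.03,0,0,0],[0,0,-0.018,0,0,0],[0,0,0,0,0,0],[0,0,0,0,0,0]]]' 0.6;  python3 -m handwheel '[[[0,0,0,0,0,0],[0,0,0,0,0,0],[0,0,0,0,0,0],[0,0,0,0,0,0],[0,0,0,0,0,0],[0,0,0,0,0,0],[0,0,0,0,0,0],[0,0,0,0,0,0]]]' 0
```

```text
time: 8.23
tool_pos: [0.476, 0.172, 0.0642]
tool_rot: [-0.001, 0.835, 0.55, -0.001]
contact_force: [0.3, 0.1, 0.1]
gripper_width: 0.6
grasp_force: 0.0
time: 8.9
tool_pos: [0.4758, 0.1733, 0.0674]
tool_rot: [-0.002, 0.835, 0.55, -0.0]
contact_force: [-8.8, 2.8, 9.1]
gripper_width: 0.125
grasp_force: 59.2
```

```bash
python3 -m handwheel '[[[0,0,0,0,0,-6.2],[0,0,0,0,0,-6.2],[0,0,0,0,0,-6.2],[0,0,0,0,0,-6.2],[0,0,0,0,0,-6.2],[0,0,0,0,0,-6.2],[0,0,0,0,0,-6.2],[0,0,0,0,0,-6.2],[0,0,0,0,0,-6.2],[0,0,0,0,0,-6.2],[0,0,0,0,0,0],[0,0,0,0,0,0],[0,0,0,0,0,0]]]' 0;  python3 -m handwheel '[[[0,0,0,0,0,0],[0,0,0,0,0,0],[0,0,0,0,0,0],[0,0,0,0,0,0],[0,0,0.02,0,0,0],[0,0,0.035,0,0,0],[0,0,0.035,0,0,0],[0,0,0.035,0,0,0],[0,0,0,0,0,0],[0,0,0,0,0,0]]]' 0.6
python3 m.py 3
python3 - <<'E'
from h import *
im,d=grab_frame('wrist'); cv2.imwrite('pics/w3.png',im)
E
```

```text
time: 9.98
tool_pos: [0.4759, 0.1729, 0.0674]
tool_rot: [-0.001, 0.999, 0.041, -0.001]
contact_force: [-8.1, 2.3, 9.7]
gripper_width: 0.126
grasp_force: 59.2
time: 10.82
tool_pos: [0.4783, 0.1722, 0.1934]
tool_rot: [-0.0, 0.999, 0.041, 0.003]
contact_force: [-0.6, -1.0, 0.1]
gripper_width: 0.601
grasp_force: 0.0
scene nut red 237 [0.47   0.1687 0.0798] dir 30.831978164283157 zmax 0.08998014048114757
  white 276 [0.492  0.1688 0.1337] -13.819911849584335
  lever [0.604 0.216 0.102] [0.59  0.188 0.069] [0.618 0.241 0.128]
side nut red 629 [0.4669 0.1745 0.0809] dir 349.01603370828275 zmax 0.09033949830499406
  white 1770 [0.464  0.1897 0.3167] 126.06295895308867
  lever [0.599 0.223 0.11 ] [0.588 0.188 0.071] [0.617 0.243 0.128]
```

View pics/w3.png

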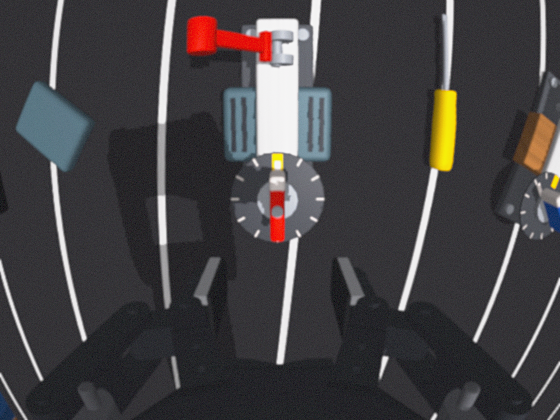

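The wrist view shows the white tip at (278,183), in line with the yellow mark at (278,160). The lever is still open, barrel at (202,35). I go back to the barrel.

```bash
python3 -m handwheel '[[[0.0095,0.0045,0,0,0,6.93],[0.0095,0.0045,0,0,0,6.93],[0.0095,0.0045,0,0,0,6.93],[0.0095,0.0045,0,0,0,6.93],[0.0095,0.0045,0,0,0,6.93],[0.0095,0.0045,0,0,0,6.93],[0.0095,0.0045,0,0,0,6.93],[0.0095,0.0045,0,0,0,6.93],[0.0095,0.0045,0,0,0,6.93],[0.0095,0.0045,0,0,0,6.93],[0.0095,0.0045,0,0,0,6.93],[0.0095,0.0045,0,0,0,6.93],[0.0095,0.0045,0,0,0,6.93],[0,0,0,0,0,0],[0,0,-0.03,0,0,0],[0,0,-0.03,0,0,0],[0,0,-0.024,0,0,0],[0,0,-0.01,0,0,0],[0,0,0,0,0,0],[0,0,0,0,0,0]]]' 1;  python3 -m handwheel '[[[0,0,0,0,0,0],[0,0,0,0,0,0],[0,0,0,0,0,0],[0,0,0,0,0,0],[0,0,0,0,0,0],[0,0,0,0,0,0],[0,0,0,0,0,0],[0,0,0,0,0,0],[0,0,0,0,0,0],[0,0,0,0,0,0]]]' 0
python3 - <<'E'
import numpy as np
a=np.linspace(2.257,.262,19)
y=-75*np.cos(a);z=75*np.sin(a)
th=np.deg2rad(4.9)
for dy,dz in zip(np.diff(y),np.diff(z)): print(f'[{-np.sin(th)*dy/1000:.4f},{np.cos(th)*dy/1000:.4f},{dz/1000:.4f},0,0,0]',end=',')
E
```

```text
time: 12.63
tool_pos: [0.5993, 0.2302, 0.0955]
tool_rot: [-0.0, 0.677, 0.736, -0.001]
contact_force: [0.2, 0.0, 0.9]
gripper_width: 1.003
grasp_force: 0.0
time: 13.47
tool_pos: [0.6009, 0.2307, 0.0972]
tool_rot: [0.001, 0.677, 0.736, 0.001]
contact_force: [3.1, 1.4, 4.6]
gripper_width: 0.271
grasp_force: 60.2
[0.0006,-0.0067,0.0049,0,0,0],[0.0006,-0.0072,0.0041,0,0,0],[0.0007,-0.0076,0.0033,0,0,0],[0.0007,-0.0079,0.0024,0,0,0],[0.0007,-0.0081,0.0015,0,0,0],[0.0007,-0.0083,0.0006,0,0,0],[0.0007,-0.0083,-0.0003,0,0,0],[0.0007,-0.0082,-0.0012,0,0,0],[0.0007,-0.0080,-0.0021,0,0,0],[0.0007,-0.0077,-0.0030,0,0,0],[0.0006,-0.0074,-0.0038,0,0,0],[0.0006,-0.0069,-0.0046,0,0,0],[0.0005,-0.0063,-0.0053,0,0,0],[0.0005,-0.0057,-0.0060,0,0,0],[0.0004,-0.0050,-0.0066,0,0,0],[0.0004,-0.0042,-0.0071,0,0,0],[0.0003,-0.0034,-0.0076,0,0,0],[0.0002,-0.0026,-0.0079,0,0,0],
```

```bash
python3 -m handwheel '[[[0.0006,-0.0067,0.0049,0,0,0],[0.0006,-0.0072,0.0041,0,0,0],[0.0007,-0.0076,0.0033,0,0,0],[0.0007,-0.0079,0.0024,0,0,0],[0.0007,-0.0081,0.0015,0,0,0],[0.0007,-0.0083,0.0006,0,0,0],[0.0007,-0.0083,-0.0003,0,0,0],[0.0007,-0.0082,-0.0012,0,0,0],[0.0007,-0.0080,-0.0021,0,0,0],[0.0007,-0.0077,-0.0030,0,0,0],[0.0006,-0.0074,-0.0038,0,0,0],[0.0006,-0.0069,-0.0046,0,0,0],[0.0005,-0.0063,-0.0053,0,0,0],[0.0005,-0.0057,-0.0060,0,0,0],[0.0004,-0.0050,-0.0066,0,0,0],[0.0004,-0.0042,-0.0071,0,0,0],[0.0003,-0.0034,-0.0076,0,0,0],[0.0002,-0.0026,-0.0079,0,0,0],[0,0,0,0,0,0]]]' 0;python3 -m handwheel '[[[0,-0.001,-0.003,0,0,0],[0,0,0,0,0,0],[0,0,0,0,0,0],[0,0,0,0,0,0]]]'
```

```text
time: 15.05
tool_pos: [0.6111, 0.1109, 0.0575]
tool_rot: [0.0, 0.677, 0.736, 0.001]
contact_force: [4.6, 0.3, 2.9]
gripper_width: 0.269
grasp_force: 66.2
time: 15.38
tool_pos: [0.6111, 0.1103, 0.0553]
tool_rot: [0.0, 0.677, 0.736, 0.001]
contact_force: [4.4, 1.9, 5.1]
gripper_width: 0.267
grasp_force: 66.4
```

```bash
python3 -m handwheel '[[[0,0,0,0,0,0],[0,0,0,0,0,0],[0,0,0,0,0,0],[0,0,0,0,0,0],[0,0,0,0,0,0],[0,0,0,0,0,0],[0,0,0,0,0,0],[0,0,0,0,0,0],[0,0,0.02,0,0,0],[0,0,0.03,0,0,0],[0,0,0.03,0,0,0],[0,0,0.03,0,0,0],[0,0,0.03,0,0,0],[0,0,0,0,0,0],[0,0,0,0,0,0]]]' 1; python3 m.py 4
python3 - <<'E'
from h import *
a=cv2.imread('pics/side4.png')[210:420,80:360]; cv2.imwrite('pics/side4c.png',cv2.resize(a,(800,600)))
E
```

```text
time: 16.63
tool_pos: [0.6118, 0.11, 0.1977]
tool_rot: [0.002, 0.677, 0.736, 0.002]
contact_force: [-1.0, -0.2, -1.7]
gripper_width: 1.001
grasp_force: 0.0
scene nut red 236 [0.4699 0.1688 0.0758] dir 30.24153992674769 zmax 0.08568523509233791
  white 138 [0.4963 0.1728 0.0772] 0.6904541405322091
  lever [0.612 0.132 0.088] [0.594 0.106 0.064] [0.624 0.175 0.103]
side nut red 618 [0.467  0.1746 0.0768] dir 347.8812980504093 zmax 0.086290085600348
  white 172 [0.492  0.1756 0.0815] 11.074892024834332
  lever [0.607 0.138 0.086] [0.593 0.106 0.063] [0.624 0.175 0.103]
```

View pics/side4c.png

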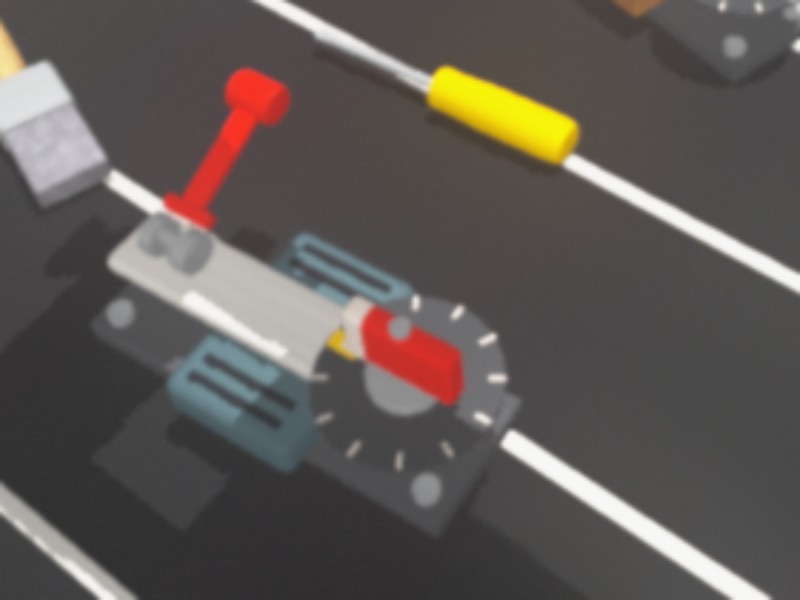

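The crop shows the barrel at (258,95), a little high. It tops out at z 0.102 against about 0.090 when closed, so the lever is at about 0.15 rad. The nut points at the mark. I shut the fingers and press the barrel down from above.

```bash
python3 -m handwheel '[[[0,0.003,0,0,0,0],[0,0,-0.02,0,0,0],[0,0,-0.02,0,0,0],[0,0,-0.02,0,0,0],[0,0,-0.01,0,0,0],[0,0,-0.005,0,0,0],[0,0,0,0,0,0],[0,0,0,0,0,0],[0,0,0,0,0,0],[0,0,-0.01,0,0,0],[0,0,-0.01,0,0,0],[0,0,-0.005,0,0,0],[0,0,-0.005,0,0,0],[0,0,-0.003,0,0,0],[0,0,-0.003,0,0,0],[0,0,-0.003,0,0,0],[0,0,0,0,0,0],[0,0,0,0,0,0]]]' 0
```

```text
time: 18.23
tool_pos: [0.6114, 0.1122, 0.0881]
tool_rot: [0.001, 0.677, 0.736, -0.001]
contact_force: [-17.0, -5.1, 34.8]
gripper_width: 0.0
grasp_force: 17.6
```

```bash
python3 -m handwheel '[[[0,0,0.01,0,0,0],[0,0,0.02,0,0,0],[0,0,0.03,0,0,0],[0,0,0.03,0,0,0],[0,0,0.03,0,0,0],[0,0,0,0,0,0],[0,0,0,0,0,0],[0,0,0,0,0,0]]]' 0; python3 m.py 5
python3 - <<'E'
from h import *
a=cv2.imread('pics/side5.png')[210:420,80:360]; cv2.imwrite('pics/side5c.png',cv2.resize(a,(800,600)))
E
```

```text
time: 18.9
tool_pos: [0.6096, 0.1131, 0.1992]
tool_rot: [-0.001, 0.677, 0.736, -0.0]
contact_force: [0.0, -0.1, -0.6]
gripper_width: -0.001
grasp_force: 0.0
scene nut red 233 [0.4702 0.1687 0.0754] dir 31.82238883104054 zmax 0.08564085150807203
  white 142 [0.4964 0.1727 0.0764] 0.4175171249263161
  lever [0.611 0.13  0.078] [0.595 0.101 0.062] [0.624 0.174 0.09 ]
side nut red 611 [0.4669 0.1746 0.0765] dir 348.0639267281732 zmax 0.08598630372355263
  white 171 [0.4916 0.1755 0.0817] 10.81377825715565
  lever [0.607 0.136 0.077] [0.593 0.1   0.061] [0.624 0.174 0.091]
```

View pics/side5c.png

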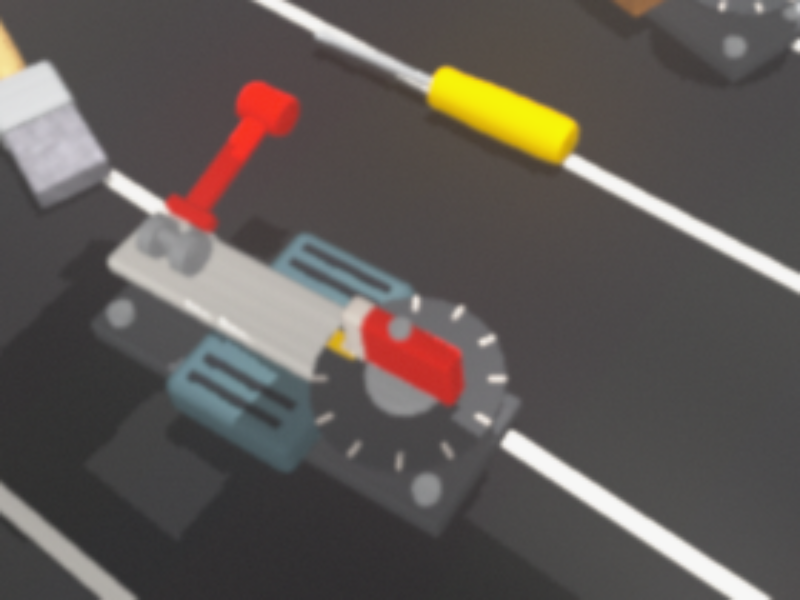

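The barrel is now at (267,108) and tops out at 0.090, as it did at the start, so the lever is closed. The wing still points at the yellow mark at (345,340), and the arm is clear.

```bash
python3 -c "
from plant import *
print(job_done())"
```

```text
the job is handed in; nothing more can be done
None
```

The job is handed in: I opened the red lever, turned the nut to the yellow mark, then pressed the lever down to its stop (barrel back at its starting height) and let go, finishing at about 19 s of the 67 s without going near the blue clamp; no verdict was returned.

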